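# Lock the mending turntable with its quick-release pin

### The job

Turn the mending turntable by its post until its tongue is up against the stop block. Then grip the quick-release pin (the one with two side buttons) by both buttons, keep them squeezed in while you put it down through the tongue and the lug below it and gently press it home against its spring collar, and let go so that it locks. Never push with the pin harder than about two kilograms, keep the sherd on the platter, and leave the plain pin, loupe, wax block and bottle where they are.

Things in the scene. Friction and masses are not known exactly. Their poses are not given: they have to be found in the camera images.
- turntable: Mending turntable, fixed: grey round base 170 mm across, 12 mm high. Origin on the table under the turning axis, z up. A grey lug arm, 44 mm wide, 20 to 32 mm above the table, is clamped on its hub and reaches out roughly along the base's -x axis, up to 0.1 rad to either side (not measured; it does not slip). At its -y side it bears the dark steel stop block (top 45 mm up).
- platter (a joint): Aluminium platter (160 mm across, top 46 mm up, sherd on it), turned against the lug arm, rad. 0: its tongue is at the stop, a hard stop, right over the lug, holes in line; grows clockwise from above to 0.75. Rubs with 0.2 N m, stays where left. Turn it by the steel post: 14 mm across, 46 to 86 mm up, 66 mm from the axis, a quarter turn anticlockwise of the tongue.
- lug_nominal (a point): Point at the height of the lug's underside (20 mm), 108 mm from the turning axis on the base's -x axis: where the lug's hole would be with the arm set exactly. The real hole is on the same circle, up to 11 mm to either side. Lug and tongue (35 to 45 mm up, 44 mm wide) each have an 18 mm through hole, 2 mm chamfer, 108 mm from the axis; open air under the lug.
- pin_block: Fixed wooden block 60 x 140 x 40 mm (long along its y) with two upright 24 mm holes 84 mm apart, in which the two pins stand. Origin: centre of its underside.
- lock_pin: Quick-release pin, 0.1 to 0.15 kg, standing upright. Origin: centre of the shank's tip (5.5 mm above the table at the start), z up. Steel shank 16 mm diameter, tip tapered to 8 mm over 5 mm. Steel flange 32 mm across, 43.5 to 47.5 mm above the tip; black head 32 (x) x 30 (y) mm, 47.5 to 78 mm above the tip, a steel button on its +y and -y faces only.
- pin_tip (a point): Tip of the pin's shank, on its axis (origin of lock_pin). Put through both holes, the collar meets the tongue with the tip 10.5 mm above the table; the dogs get under the lug with the tip at 8 mm; the collar is solid at 5.5 mm. Let go below 8 mm, the dogs spring out and the collar's spring lifts them against the lug's underside.
- dog_top (a point): Point on the pin's axis level with the upper faces of its two square locking dogs, 12 mm above the tip. The dogs are 6 mm wide and high and stick out 3 mm beyond the shank to +y and -y; while the buttons are out they do not pass an 18 mm hole.
- spring_collar (a joint): How far the brass collar on the pin (32 mm across, 4 mm thick, underside 34.5 mm above the tip at 0) is pushed up towards the flange, m: 0 to 0.005, against a spring of 3.6 N at first, 9.6 N at 0.005, where it is solid.
- button_a (a joint): How far the button on the pin's +y side is in, m: 0 out, 0.004 fully in (4.5 N at first, 10.5 N fully in). 20 mm wide (x), 16 mm tall, centred 66 mm above the tip; 44 mm over both buttons out, 36 mm in. It carries the +y dog, which moves in with it and then lies inside the shank.
- button_b (a joint): The same for the button and dog on the pin's -y side.
- plain_pin: Plain pin of the same size but with no buttons, no dogs and a fixed steel collar, in the other hole of the block. Origin: centre of its tip. Not to be used.
- big_sherd: Grey-brown pottery sherd, 62 x 91 x 15 mm, lying loose on the platter and riding along with it. Origin: centre of its underside.
- loupe: Black loupe, 35 mm across, 34 mm tall; bystander. Origin: centre of its underside.
- wax_block: Block of modelling wax, 38 x 62 x 22 mm; bystander. Origin: centre of its underside.
- bottle: Small amber bottle with white cap, 53 mm across, 106 mm tall; bystander. Origin: centre of its underside.
Things that resemble listed ones, but are neither listed nor needed, are in the scene too. What is shaped like the lock_pin but turquoise or white is not meant.

How it is judged (in metres and radians):
On the way, in this order (a step that is already met when the one before it is completed fails the run):
1. the platter is turned up against its stop (value of joint platter below 0.02 rad), for 0.2 s.
2. the pin is home in both holes with both buttons held in and its dogs below the lug (value of joint each of button_a, button_b above 0.003 m and z of dog_top in the frame of lug_nominal below 0.0005 m and horizontal distance between pin_tip and lug_nominal below 0.016 m), for 0.1 s.
At the end, for the whole second after the job is handed in: Platter within 0.03 rad of its stop; quick-release pin let go, at rest and upright (0.12 rad) through both holes, within 16 mm of the lug's nominal place, buttons out (within 1.5 mm), dog tops 5 mm below to 1.2 mm above the lug's underside, spring pulling it tight (over 2 N) (value of joint platter below 0.03 rad and value of joint each of button_a, button_b below 0.0015 m and horizontal distance between pin_tip and lug_nominal below 0.016 m and z of dog_top in the frame of lug_nominal between -0.005 and 0.0012 m and angle between lock_pin's own z axis and vertical below 0.12 rad and linear speed of lock_pin below 0.01 m/s and contact force between lock_pin and turntable above 2 N); the robot touches nothing.
It fails at once if the pin is pushed on the turntable with more than 25 N (contact force between lock_pin and turntable above 25 N).
It fails at once if the sherd leaves the platter (height (world z) of big_sherd below 0.04 m).
It fails at once if the plain pin, loupe, wax block or bottle is shifted by more than 20 mm (distance of any of plain_pin, loupe, wax_block, bottle from where it was at the start of the episode above 0.02 m).
It also fails if it takes over 67 s, if anything falls off the work surface, if the arm or the gripper's body presses on something with over 40 N, if the wrist force passes 120 N, or if a joint passes its speed limit or range.

### The arm

A 6-joint arm with a two-finger parallel gripper is mounted at the origin on a cart in front of the work surface, level with it; the furniture and walls round the work are solid. World frame = base frame: x ahead of the robot, y to its left, z up, the work surface at z = 0. Lengths are in mm, angles in degrees, forces in N, time in s.
With the tool pointing down it reaches from about 300 to 850 mm from the base axis. Payload 4.2 kg.
Tool frame: the origin (TCP) lies midway between the tips of the shut fingers; the grasp point (between the pads) lies 19 mm behind it; z points along the fingers, y is the line along which they close (so a half turn about z gives the same grasp; the last joint's range is limited). The gripper opens to 91 mm and grips with 3 to 60 N. Pads are 32 mm wide; open, the fingers measure 118 mm over their backs; the gripper's body (76 mm by 178 mm) begins 60 mm behind the grasp point.
Start: joints at [64.229, 18.312, 89.639, -0, 72.044, -1.146], TCP at [239.6, 522.719, 213.976] pointing down, gripper open.
Joint ranges: [-177.97, 177.97], [-48.28, 115.42], [12.27, 149.76], [-77.06, 257.06], [2.81, 150.46], [-146.56, 146.56]. Speed limits (degrees/s): [147.25, 147.25, 180, 180, 180, 180].

### API

Orientations are given as [roll, pitch, yaw] about the fixed x, y, z axes, in that order (R = Rz(yaw) Ry(pitch) Rx(roll)).
In Python, from workcell import env gives the robot as it stands.
- The arm moves only by the shell command python3 -m jog 'ROWS' [FORCE]. ROWS is a JSON object of lists of equal length, an entry for each row: "jaw": the finger opening in mm, from 0 to 91.2; "slide": the shift along the tool's x, y, z in units of 30 mm (1.0 is 30 mm), a list of three; "spin": the turn about the tool's z in units of 8 degrees (1.0 is 8 degrees). In form: {"jaw": [jaw, ...], "slide": [[dx, dy, dz], ...], "spin": [spin, ...]}. A call has 1 to 10 rows; each row shifts and turns the commanded pose from where the row before left it, along the tool's axes as they then stand; what a row does not reach is not made up. A row lasts 1/10 s, in which the tool goes at most 50 mm and 8.59 degrees, less where a joint would pass 70% of its speed; a pose out of reach is approached as far as the arm can. A call is refused whole if a number of a shift passes 1 or a number of a turn 1, either way. A call with a gripper value outside its range is refused whole. The fingers move at their own pace and stop on an object; FORCE is the grip in N (left out, the last holds). Time passes only in rows, so rows that do not move let the fingers close. It gives the time, the measured TCP pose, the force, the opening and the grip force at its end, in the units of the state.
- env.state(): the state, without advancing time (a new reading comes with each control period).
- env.grab_frame(name): name is "scene" or "top"; returns the picture (480x640x3 uint8, red, green, blue); there is no depth.
- env.camera_model(name): a dict with "fx", "fy", "cx", "cy" (pixels), "D" ([k1, k2, p1, p2, k3] as OpenCV has them; the pictures are not rectified), "camera_from_world" (4x4, takes a point from world to camera coordinates). Camera axes: x right, y up, looking along -z (the intrinsics and any distortion apply to the point x, -y, -z); pixel columns grow to the right and rows downward; lengths in mm; the calibration is good to about 2 mm. A picture is of the moment at which its call begins. camera_model takes no time and is no camera call.
- env.job_done(): hands the job in; it is judged then, once.
The state is a dict: "time_s": time; "qpos": joint angles; "qvel": joint speeds; "effort": joint torques, N m; "ee_pos": TCP position; "ee_rot": TCP orientation; "force": force on the tool from outside, world axes, zero at the start; "torque": the same for the moment, N m; "gripper_width": finger opening in mm; "gripper_force": force on a finger pad.
Only numpy, scipy, OpenCV 4.12 (cv2) and the standard library are available. Lean on these libraries where they do the work, as an engineer would, in place of code of your own. Each camera call takes 0.05 s, during which the arm holds its last target. There are 200 camera calls.

## Working session

There is one attempt and no reset: what is moved stays moved. The work goes in short steps, Python scripts to look and compute and a shell command to move; the robot and the scene stay as the last step left them, time stands still between calls to the robot, and variables do not carry over. Pictures are saved under pics/ and viewed, at most 10 in all, crops included, and the job is handed in when it is done.

```bash
ls; mkdir -p pics; cat > h.py <<'E'
import numpy as np, cv2
from workcell import env
def cam(n):
    m=env.camera_model(n); K=np.array([[m['fx'],0,m['cx']],[0,m['fy'],m['cy']],[0,0,1.]])
    return K,np.array(m['D'],float),np.array(m['camera_from_world'],float)
def ray(n,uv):
    K,D,T=cam(n); p=cv2.undistortPoints(np.array(uv,float).reshape(-1,1,2),K,D).reshape(-1,2)
    d=np.c_[p[:,0],-p[:,1],-np.ones(len(p))]@T[:3,:3]
    return -T[:3,:3].T@T[:3,3],d
def onz(n,uv,z):
    o,d=ray(n,uv); s=(z-o[2])/d[:,2]; return o+d*s[:,None]
def proj(n,P):
    K,D,T=cam(n); P=np.array(P,float).reshape(-1,3); c=P@T[:3,:3].T+T[:3,3]
    c=c*[1,-1,-1]
    return cv2.projectPoints(c,np.zeros(3),np.zeros(3),K,D)[0].reshape(-1,2)
def grab(n,f):
    im=env.grab_frame(n)[:,:,::-1].copy(); cv2.imwrite('pics/'+f,im); return im
E
python3 - <<'E'
from h import *
for n in('scene','top'):
    grab(n,n+'0.png'); o,d=ray(n,[[320,240]]); print(n,o,d)
print(env.state())
E
```

```text
pics
scene [-436.96666059 -912.0748425   976.40294306] [[ 0.6236536   0.53507324 -0.57002214]]
top [ 479.03666826  -24.82788883 1186.67515835] [[ 0.10723013  0.00519617 -0.994247  ]]
{'time_s': 0.1, 'qpos': array([ 6.42292363e+01,  1.83445564e+01,  8.96975482e+01,  2.34480452e-03,
        7.20423616e+01, -1.14626895e+00]), 'qvel': array([ 0.02473675, -0.13899898, -0.23077423, -0.01818647,  0.10198461,
       -0.03495682]), 'effort': array([ 6.25645280e-04, -4.13333058e+01, -2.32509398e+01,  7.27679813e-02,
        4.22381738e-02, -6.68373082e-05]), 'ee_pos': array([239.38819429, 522.32452486, 213.25130112]), 'ee_rot': array([-1.79915595e+02, -3.91879417e-03,  1.55374778e+02]), 'force': array([ 1.14460702, -0.28612062, -0.59537616]), 'torque': array([-0.0063922 , -0.01367043,  0.01978118]), 'gripper_force': 0.0, 'gripper_width': 91.48513276713851}
```

View pics/top0.png

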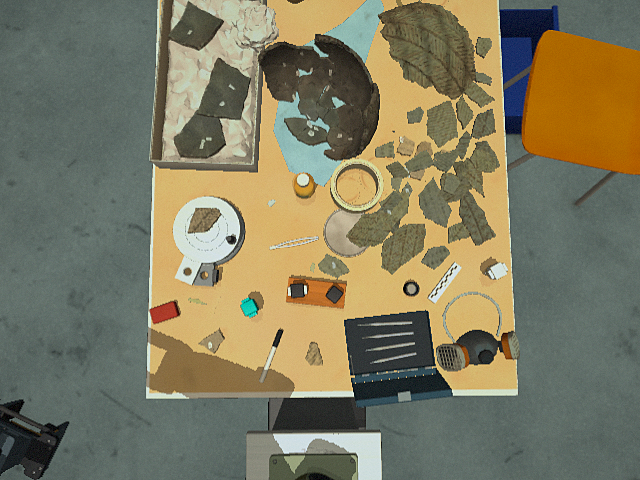

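View pics/scene0.png

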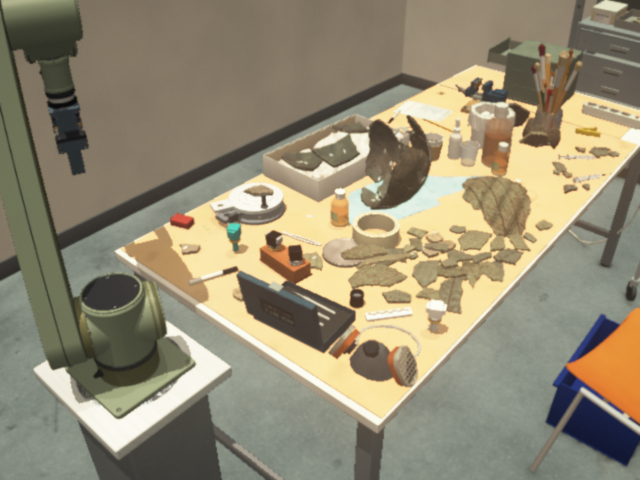

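The top view shows the turntable at (208,229) with its post at about (232,239), and the tongue and lug at about (188,270) and (208,273). Things that could be the lock pin:
- the black-headed pins in the block at (299,290) and (335,293)
- the turquoise one at (250,307), excluded by its colour
- the white one at (496,270), excluded by its colour

Next I need to see which pin in the block has the steel buttons.

```bash
python3 - <<'E'
from h import *
a=cv2.imread('pics/top0.png');b=cv2.imread('pics/scene0.png')
t=cv2.resize(a[190:320,165:365],(800,520),interpolation=cv2.INTER_CUBIC)
cv2.imwrite('pics/c1.png',t)
s1=cv2.resize(b[220:285,250:320],(420,390),interpolation=cv2.INTER_CUBIC)
s2=cv2.resize(b[175:235,205:295],(380,253),interpolation=cv2.INTER_CUBIC)
s2=cv2.copyMakeBorder(s2,0,137,0,0,cv2.BORDER_CONSTANT)
cv2.imwrite('pics/c2.png',np.hstack([s1,s2]))
E
```

```text
(no output)
```

View pics/c1.png

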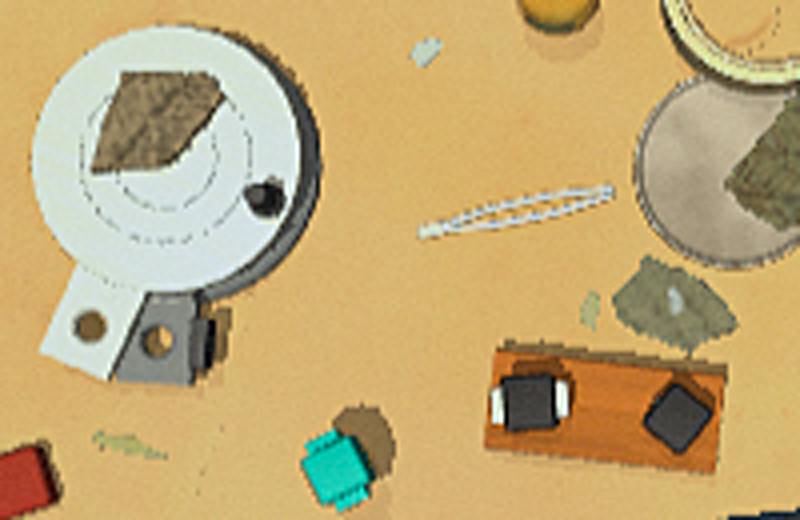

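View pics/c2.png

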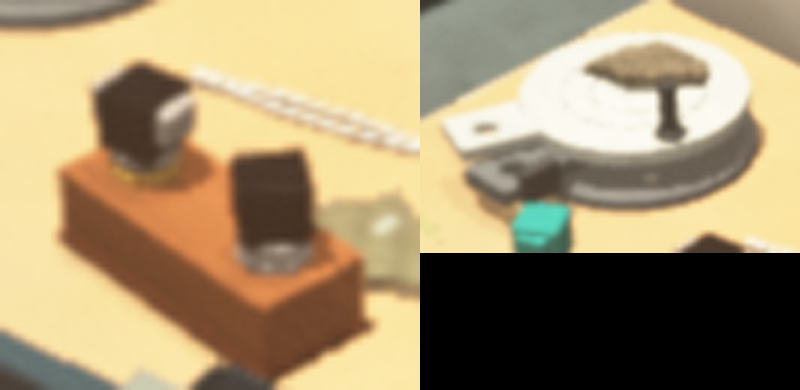

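The lock pin is the left one at (299,290): it has steel buttons and a brass collar. The plain pin is at (335,293). Next I'll measure them.

```bash
cat > meas.py <<'E'
from h import *
def blobs(m,amin=20):
    n,l,s,c=cv2.connectedComponentsWithStats(m.astype(np.uint8)); return [(c[i],s[i],l==i) for i in range(1,n) if s[i,4]>=amin]
def ell(m):
    k=max(cv2.findContours(m.astype(np.uint8),cv2.RETR_EXTERNAL,cv2.CHAIN_APPROX_NONE)[0],key=cv2.contourArea); return k.reshape(-1,2).astype(float)
E
python3 - <<'E'
from meas import *
im=cv2.imread('pics/top0.png'); S=im[190:320,165:365].astype(int)
hsv=cv2.cvtColor(im,cv2.COLOR_BGR2HSV)[190:320,165:365].astype(int)
dark=(S.max(2)<75)
for c,s,_ in blobs(dark,15): print('dark',c+[165,190],s)
white=(S.min(2)>195)
for c,s,l in blobs(white,6): print('white',c+[165,190],s)
E
```

```text
dark [238.72903226 227.29677419] [ 60  12  20  56 155]
dark [231.54 239.5 ] [61 46 10  8 50]
dark [216.96774194 275.70967742] [51 80  3 13 31]
dark [296.93063584 289.71676301] [125  93  15  15 173]
dark [333.92090395 293.80225989] [161  96  17  17 177]
dark [255.8 304.4] [ 88 109   6  11  20]
dark [176.5 308. ] [  9 112   6  13  26]
dark [357.17241379 318.5862069 ] [182 127  18   3  29]
white [203.50432376 235.83465929] [   8    7   67   88 2891]
white [303.5        242.66666667] [136  52   6   2   6]
white [271.57142857 247.28571429] [105  57   5   2   7]
white [277.83333333 246.66666667] [111  56   5   2   6]
white [305.04761905 289.38095238] [139  96   3   8  21]
white [288.83333333 291.55555556] [123  98   3   8  18]
```

```bash
cat >> meas.py <<'E'
from scipy.optimize import least_squares
def table(im):
    h=cv2.cvtColor(im,cv2.COLOR_BGR2HSV); return h
def circ(P,r=None):
    f=(lambda p:np.hypot(P[:,0]-p[0],P[:,1]-p[1])-(r or p[2]))
    x0=[*P[:,:2].mean(0)]+([] if r else [np.ptp(P[:,0])/2]); return least_squares(f,x0,loss='soft_l1',f_scale=1.).x
def edge(g,c,n=72,r0=2,r1=9,sign=0):
    # radial subpixel gradient peak about pixel c
    out=[]
    for a in np.arange(n)*2*np.pi/n:
        r=np.arange(r0,r1,.1); x=(c[0]+r*np.cos(a)).astype(np.float32)[None]; y=(c[1]+r*np.sin(a)).astype(np.float32)[None]
        v=np.gradient(cv2.remap(cv2.GaussianBlur(g,(3,3),0),x,y,cv2.INTER_LINEAR)[0].astype(float)); v=sign*v if sign else abs(v)
        k=v[2:-2].argmax()+2; out.append([x[0,k],y[0,k]])
    return np.array(out)
E
python3 - <<'E'
from meas import *
im=cv2.imread('pics/top0.png'); b,g,r=cv2.split(im)
e=edge(b,(207,229),120,30,42,-1); P=onz('top',e,46); c=circ(P); res=np.hypot(*(P[:,:2]-c[:2]).T)-c[2]
k=abs(res)<2; c=circ(P[k]); print('platter',c,k.sum()); A=c[:2]
for nm,c0,z in(('tongue',(187.5,271.5),45),('lug',(205,275),32)):
    for s in (-1,):
      e=edge(r if nm=='lug' else b,c0,48,1.5,8,0 if nm=='lug' else 1); P=onz('top',e,z); q=circ(P); print(nm,c0,q,'dist',np.hypot(*(q[:2]-A)),'ang',np.degrees(np.arctan2(*(q[:2]-A)[::-1])))
for nm,p,z in(('posttop',(231.5,239.5),86),('postmid',(231.5,239.5),66),('headtop',(296.93,289.72),83.5),('btnL',(288.83,291.56),79.5),('btnR',(305.05,289.38),79.5),('plain',(333.92,293.8),83.5)):
    q=onz('top',[p],z)[0]; print(nm,q,np.hypot(*(q[:2]-A)),np.degrees(np.arctan2(*(q[:2]-A)[::-1])))
E
```

```text
platter [630.39485568 250.60634019  79.03542723] 110
tongue (187.5, 271.5) [530.8402287  292.95597605   8.71986447] dist 108.18787090488661 ang 156.95553856607555
lug (205, 275) [521.94409323 257.69989915   7.69533782] dist 108.68250298123334 ang 176.2577222677427
posttop [600.48774231 182.47255096  86.        ] 74.40865987265029 -113.69892189077119
postmid [602.69458914 186.23933788  66.        ] 70.07435872940069 -113.28457213674798
headtop [485.52231706  33.84514089  83.5       ] 260.717222229172 -123.75682219042949
btnL [481.54579277  52.41293379  79.5       ] 247.864216596142 -126.90762412320662
btnR [486.16512436  15.65613591  79.5       ] 275.68789215928643 -121.54466592713659
plain [475.69420563 -49.57553278  83.5       ] 337.7002339063172 -117.26460477490252
```

```bash
cat > go.py <<'E'
import sys
from h import *
from scipy.spatial.transform import Rotation as Ro
# go.py x y z [yaw]: distance to go in tool units (30 mm, 8 deg)
a=[float(v) for v in sys.argv[1:]]; s=env.state(); R=Ro.from_euler('xyz',s['ee_rot'],degrees=True).as_matrix()
d=R.T@(np.array(a[:3])-s['ee_pos']); print('t',s['time_s'],'pos',s['ee_pos'].round(1),'rot',s['ee_rot'].round(2),'F',s['force'].round(1),'w',round(s['gripper_width'],1))
print('slide total',(d/30).round(2), 'spin',round(-((a[3]-s['ee_rot'][2]+180)%360-180)/8,2) if len(a)>3 else '')
E
python3 -m jog '{"jaw":[0,0,0,0,0,0,0,0,0,0],"slide":[[-0.97,-0.335,0],[-0.97,-0.335,0],[-0.97,-0.335,0],[-0.97,-0.335,0],[-0.97,-0.335,0],[-0.97,-0.335,0],[-0.97,-0.335,0],[-0.97,-0.335,0],[-0.97,-0.335,0],[-0.97,-0.335,0]],"spin":[0,0,0,0,0,0,0,0,0,0]}' 20
python3 go.py 571 204 60 155.4
```

```text
time_s: 1.1
ee_pos: [462.8, 309.0, 213.6]
ee_rot: [-180.0, -0.0, 155.4]
force: [0.3, 0.6, 0.3]
gripper_width: 14.2
gripper_force: 0.0
t 1.1 pos [462.8 309.  213.6] rot [-1.7996e+02 -3.0000e-02  1.5537e+02] F [0.3 0.6 0.3] w 14.2
slide total [-4.74 -1.67  5.12] spin -0.0
```

```bash
python3 -m jog '{"jaw":[0,0,0,0,0,0,0,0,0,0],"slide":[[-0.95,-0.33,0],[-0.95,-0.33,0],[-0.95,-0.33,0],[-0.95,-0.34,0.5],[-0.94,-0.34,0.8],[0,0,0.9],[0,0,1],[0,0,1],[0,0,0.8],[0,0,0.12]],"spin":[0,0,0,0,0,0,0,0,0,0]}' 20
python3 go.py 583 199 60 155.4
python3 -c "
from meas import *
a=grab('scene','s1.png');b=grab('top','t1.png')
cv2.imwrite('pics/c3.png',np.hstack([cv2.resize(a[120:270,170:320],(400,400)),cv2.resize(b[190:320,155:285],(400,400))]))"
```

```text
time_s: 2.1
ee_pos: [568.2, 204.4, 56.8]
ee_rot: [-179.7, -0.3, 155.4]
force: [-0.7, 0.5, -0.7]
gripper_width: 0.8
gripper_force: 0.0
t 2.1 pos [568.2 204.4  56.8] rot [-179.71   -0.31  155.36] F [-0.7  0.5 -0.7] w 0.8
slide total [-0.52  0.04 -0.11] spin -0.0
```

View pics/c3.png

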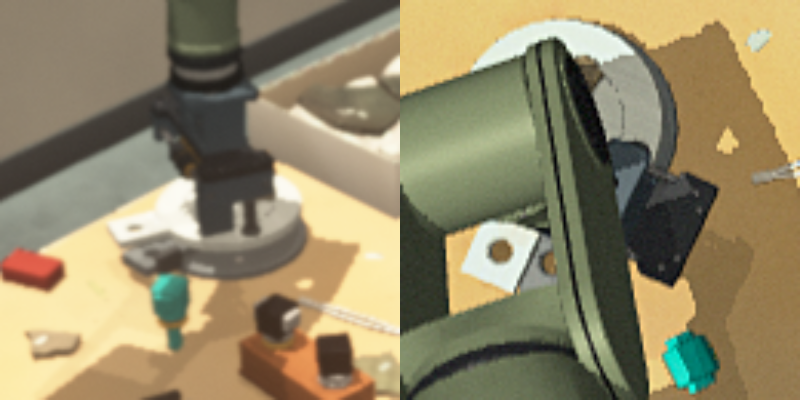

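Image shows the closed fingers just behind the post, with nothing else in their way. Now I push along the arc.

```bash
python3 -m jog '{"jaw":[0,0,0,0,0,0,0,0,0,0],"slide":[[-0.1,0,0],[-0.1,0,0],[-0.1,0,0],[-0.1,0,0],[-0.077,-0.027,0],[-0.077,-0.027,0],[-0.077,-0.027,0],[-0.077,-0.027,0],[-0.077,-0.027,0],[-0.077,-0.027,0]],"spin":[0,0,0,0,-0.25,-0.25,-0.25,-0.25,-0.25,-0.25]}' 20
python3 go.py 603 186 60 174.7
```

```text
time_s: 3.2
ee_pos: [591.9, 191.2, 60.5]
ee_rot: [-180.0, -0.1, 167.4]
force: [-3.9, 0.8, 0.9]
gripper_width: 0.5
gripper_force: 1.3
t 3.2 pos [591.9 191.2  60.5] rot [-1.7999e+02 -1.5000e-01  1.6744e+02] F [-3.9  0.8  0.9] w 0.5
slide total [-0.4  -0.09  0.01] spin -0.91
```

Contact force is about 4 N, so the platter is turning.

```bash
python3 -m jog '{"jaw":[0,0,0,0,0,0],"slide":[[-0.077,-0.02,0],[-0.077,-0.02,0],[-0.077,-0.02,0],[-0.06,-0.015,0],[-0.05,-0.01,0],[0,0,0]],"spin":[-0.25,-0.25,-0.25,-0.2,-0.1,0]}' 20
python3 go.py 603 186 60 174.7
```

```text
time_s: 3.8
ee_pos: [602.2, 186.3, 60.4]
ee_rot: [-179.9, -0.1, 175.8]
force: [-3.7, -3.0, 2.2]
gripper_width: 0.1
gripper_force: 2.3
t 3.8 pos [602.2 186.3  60.4] rot [-1.7994e+02 -7.0000e-02  1.7576e+02] F [-3.7 -3.   2.2] w 0.1
slide total [-0.03 -0.01  0.01] spin 0.13
```

```bash
python3 -m jog '{"jaw":[0,0,0,0],"slide":[[-0.05,0,0],[-0.05,0,0],[-0.05,0,0],[0,0,0]],"spin":[0,0,0,0]}' 20; python3 -m jog '{"jaw":[0,0,0,0],"slide":[[-0.04,0,0],[-0.04,0,0],[-0.03,0,0],[0,0,0]],"spin":[0,0,0,0]}' 20
```

```text
time_s: 4.2
ee_pos: [602.6, 186.1, 60.2]
ee_rot: [-179.9, -0.6, 175.7]
force: [-12.7, -2.5, 9.3]
gripper_width: 0.1
gripper_force: 6.4
time_s: 4.6
ee_pos: [602.7, 186.1, 60.2]
ee_rot: [-179.8, -0.9, 175.7]
force: [-20.2, -1.1, 13.8]
gripper_width: 0.3
gripper_force: 10.0
```

Force rose to 20 N with no further movement, so the tongue is at the stop. Now I back off, lift and go over the lock pin.

```bash
python3 -m jog '{"jaw":[0,0,0,10,40,62,62,62,62,62],"slide":[[0.3,0,0],[0.4,0,0],[0,0,-0.8],[0,0,-1],[0,0,-1],[0.4,0,-1],[0.4,0.9,0],[0.4,0.9,0],[0.4,0.9,0],[0.4,0.9,0]],"spin":[0,0,0,0,-0.3,-0.3,-0.2,-0.2,-0.2,-0.2]}' 20; python3 go.py 484.8 34 110 -172.8
```

```text
time_s: 5.6
ee_pos: [524.1, 295.3, 174.7]
ee_rot: [179.9, 0.2, -173.0]
force: [1.3, 0.5, 0.2]
gripper_width: 53.7
gripper_force: 0.0
t 5.6 pos [524.1 295.3 174.7] rot [ 1.7991e+02  1.7000e-01 -1.7298e+02] F [1.3 0.5 0.2] w 53.7
slide total [ 2.37 -8.49  2.14] spin -0.02
```

```bash
python3 -m jog '{"jaw":[62,62,62,62,62,62,62,62,62,62],"slide":[[0.26,-0.94,0],[0.26,-0.94,0],[0.26,-0.94,0],[0.26,-0.94,0],[0.26,-0.94,0],[0.26,-0.94,0],[0.26,-0.94,0],[0.27,-0.94,0],[0.28,-0.97,0],[0,0,0]],"spin":[0,0,0,0,0,0,0,0,0,0]}' 20; python3 go.py 484.8 34 110 -172.8
python3 -c "
from meas import *
a=grab('scene','s2.png');b=grab('top','t2.png')
cv2.imwrite('pics/c4.png',np.hstack([cv2.resize(a[160:290,190:320],(400,400)),cv2.resize(b[190:320,155:285],(400,400))]))"
```

```text
time_s: 6.6
ee_pos: [484.4, 29.9, 174.7]
ee_rot: [-179.9, 0.1, -173.2]
force: [-0.9, 0.3, 0.3]
gripper_width: 62.0
gripper_force: 0.0
t 6.6 pos [484.4  29.9 174.7] rot [-1.7995e+02  1.3000e-01 -1.7322e+02] F [-0.9  0.3  0.3] w 62.0
slide total [-0.02  0.14  2.15] spin -0.05
```

View pics/c4.png

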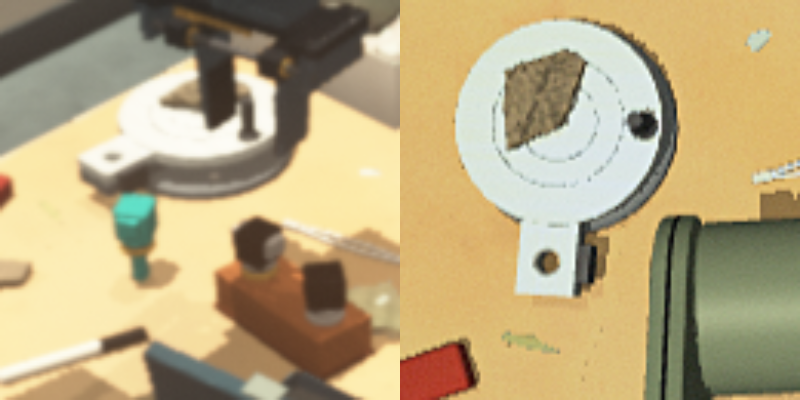

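Tongue lies over the lug against the stop, its hole at about (202.8, 275.1), and the sherd is still in place. I'll measure the hole and descend on the pin.

```bash
python3 - <<'E'
from meas import *
im=cv2.imread('pics/t2.png'); b,g,r=cv2.split(im)
A=np.array([630.39,250.61])
for ch,n in((b,'b'),(g,'g'),(r,'r')):
    e=edge(ch,(202.8,275.1),48,1.5,7,1); P=onz('top',e,45); q=circ(P); print(n,q,'dist',np.hypot(*(q[:2]-A)),'ang',np.degrees(np.arctan2(*(q[:2]-A)[::-1])))
e=edge(b,(207,229),120,30,42,-1); P=onz('top',e,46); c=circ(P); res=np.hypot(*(P[:,:2]-c[:2]).T)-c[2]
k=abs(res)<2; print('platter',circ(P[k]),k.sum())
# tongue side edges: white mask of tongue -> centreline
m=(im.min(2)>180).astype(np.uint8); P=[]
for v in range(268,282):
    u=np.flatnonzero(m[v,185:225])+185; 
    if len(u): print(v,u.min(),u.max(),len(u),onz('top',[[(u.min()+u.max())/2,v]],45)[0].round(1))
E
python3 -m jog '{"jaw":[62,62,62,62,62,62,62],"slide":[[-0.02,0.1,0.7],[0,0.04,0.8],[0,0,0.8],[0,0,0.7],[0,0,0.6],[0,0,0.4],[0,0,0.07]],"spin":[-0.05,0,0,0,0,0,0]}' 20; python3 go.py 484.8 34 52.5 -172.8
```

```text
b [522.4245986  257.439361     8.96468965] dist 108.18118169157012 ang 176.38057262584996
g [522.41973333 257.41733547   8.81897077] dist 108.1846491023049 ang 176.3923769874836
r [522.30370948 257.90495633   8.55786295] dist 108.33218628875828 ang 176.13885077082887
platter [630.31266212 250.5763276   79.08622906] 110
268 194 212 19 [538.2 256.3  45. ]
269 194 211 18 [535.9 257.4  45. ]
270 194 211 18 [533.5 257.4  45. ]
271 194 211 14 [531.2 257.3  45. ]
272 194 211 11 [528.9 257.3  45. ]
273 193 211 11 [526.5 258.4  45. ]
274 193 211 10 [524.2 258.4  45. ]
275 193 211 10 [521.8 258.3  45. ]
276 193 211 10 [519.5 258.3  45. ]
277 193 211 11 [517.2 258.3  45. ]
278 193 211 13 [514.8 258.2  45. ]
279 193 211 16 [512.5 258.2  45. ]
280 193 211 19 [510.2 258.1  45. ]
281 193 211 19 [507.8 258.1  45. ]
time_s: 7.4
ee_pos: [484.0, 37.6, 50.9]
ee_rot: [180.0, -0.1, -172.6]
force: [-0.3, -0.1, -0.1]
gripper_width: 61.9
gripper_force: 0.0
t 7.4 pos [484.   37.6  50.9] rot [ 1.7997e+02 -1.0000e-01 -1.7255e+02] F [-0.3 -0.1 -0.1] w 61.9
slide total [-0.01 -0.12 -0.05] spin 0.03
```

```bash
python3 -m jog '{"jaw":[62,62,50,47,46],"slide":[[0,-0.12,-0.05],[0,0,0],[0,0,0],[0,0,0],[0,0,0]],"spin":[0,0,0,0,0]}' 4; python3 -m jog '{"jaw":[44,43,42,42],"slide":[[0,0,0],[0,0,0],[0,0,0],[0,0,0]],"spin":[0,0,0,0]}' 4;
```

```text
time_s: 7.9
ee_pos: [485.1, 32.9, 54.2]
ee_rot: [180.0, 0.1, -172.6]
force: [0.0, 0.3, 0.1]
gripper_width: 46.0
gripper_force: 0.0
time_s: 8.3
ee_pos: [485.1, 32.9, 54.0]
ee_rot: [180.0, 0.0, -172.6]
force: [-0.2, 0.5, 3.1]
gripper_width: 44.2
gripper_force: 4.0
```

```bash
python3 -c "
from meas import *
a=grab('scene','s3.png');b=grab('top','t3.png')
cv2.imwrite('pics/c5.png',cv2.resize(a[190:290,230:350],(720,600),interpolation=2))"
```

```text
(no output)
```

View pics/c5.png

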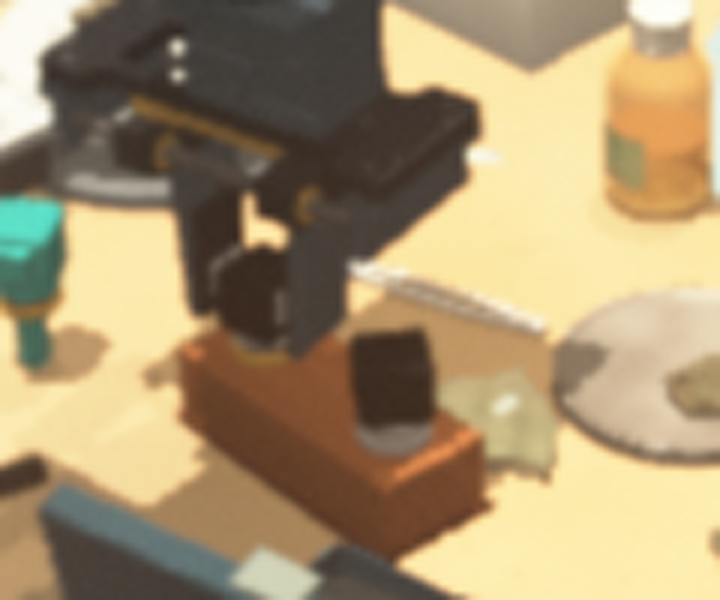

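The fingers sit on the buttons (44.2 mm opening at 4 N equals the size over both buttons out), and the plain pin is clear. Now I squeeze.

```bash
python3 -m jog '{"jaw":[34,32,32,32,32],"slide":[[0,0,0],[0,0,0],[0,0,0],[0,0,0],[0,0,0]],"spin":[0,0,0,0,0]}' 40; python3 -m jog '{"jaw":[32,32,32,32,32,32],"slide":[[0,0,-0.2],[0,0,-0.3],[0,0,-0.5],[0,0,-0.5],[0,0,-0.5],[0,0,0]],"spin":[0,0,0,0,0,0]}' 40
```

```text
time_s: 8.9
ee_pos: [485.3, 32.9, 54.4]
ee_rot: [-180.0, 0.1, -172.6]
force: [-0.7, -0.3, 8.2]
gripper_width: 32.5
gripper_force: 39.7
time_s: 9.5
ee_pos: [486.2, 32.9, 115.6]
ee_rot: [-180.0, 0.2, -172.6]
force: [0.9, -0.1, -1.3]
gripper_width: 32.6
gripper_force: 38.7
```

```bash
python3 -c "
from meas import *
a=grab('scene','s4.png');b=grab('top','t4.png')
s=env.state();p=s['ee_pos'];u=proj('scene',[p+[0,0,0]])[0];print(u,proj('top',[p]))
x,y=int(u[0]),int(u[1])
cv2.imwrite('pics/c6.png',np.hstack([cv2.resize(a[y-40:y+60,x-35:x+40],(450,600),interpolation=2),cv2.resize(b[260:330,270:310],(343,600),interpolation=2)]))"
```

```text
[273.57358673 223.88613849] [[296.66207263 290.04825461]]
```

View pics/c6.png

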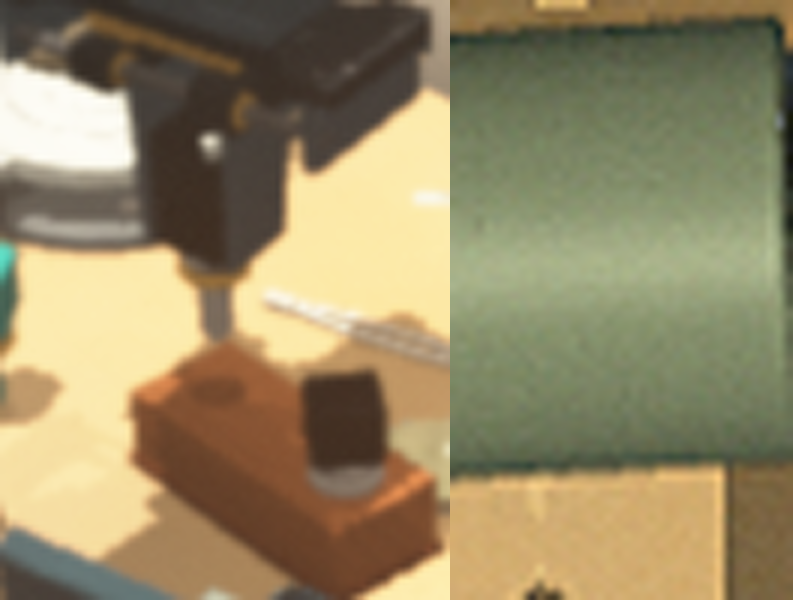

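```bash
python3 -c "
from meas import *
for z in (60,65,70,75,80,85,90,95,100,105,110,115): print(z,proj('scene',[[486,33,z]])[0].round(1))
print(env.state()['gripper_width'])
a=cv2.imread('pics/s4.png'); print(a[222:246,274].tolist())"
```

```text
60 [274.8 241.1]
65 [274.7 239.5]
70 [274.6 237.9]
75 [274.5 236.3]
80 [274.4 234.7]
85 [274.4 233. ]
90 [274.3 231.4]
95 [274.2 229.8]
100 [274.1 228.1]
105 [274.  226.5]
110 [274.  224.8]
115 [273.9 223.2]
32.21138966108227
[[39, 50, 66], [37, 49, 65], [38, 50, 65], [36, 49, 65], [41, 53, 69], [52, 65, 80], [56, 80, 103], [58, 104, 141], [61, 104, 139], [78, 104, 127], [89, 106, 123], [93, 107, 123], [93, 107, 124], [91, 107, 123], [90, 106, 122], [91, 107, 123], [90, 107, 124], [88, 113, 139], [79, 118, 163], [64, 103, 159], [57, 95, 154], [55, 94, 154], [57, 95, 153], [54, 88, 142]]
```

Pin is upright at the expected height (tip about 65 mm), with no button showing on the open face. The 32.2 mm opening is narrower than the 36 mm I expected, so I'll check how it changes with grip force.

```bash
python3 -m jog '{"jaw":[32,32,32],"slide":[[0,0,0],[0,0,0],[0,0,0]],"spin":[0,0,0]}' 25; python3 -m jog '{"jaw":[30,30,30],"slide":[[0,0,0],[0,0,0],[0,0,0]],"spin":[0,0,0]}' 18;python3 -m jog '{"jaw":[30,30,30],"slide":[[0,0,0],[0,0,0],[0,0,0]],"spin":[0,0,0]}' 30
```

```text
time_s: 9.9
ee_pos: [484.5, 32.8, 113.1]
ee_rot: [180.0, -0.1, -172.6]
force: [-0.2, -0.8, -1.2]
gripper_width: 33.7
gripper_force: 25.0
time_s: 10.2
ee_pos: [484.8, 32.9, 113.7]
ee_rot: [180.0, -0.0, -172.6]
force: [0.3, 0.9, -1.0]
gripper_width: 34.4
gripper_force: 18.0
time_s: 10.5
ee_pos: [484.9, 32.9, 113.8]
ee_rot: [180.0, 0.0, -172.6]
force: [-0.0, -0.3, -1.4]
gripper_width: 33.6
gripper_force: 30.0
```

Width falls about 0.1 mm per newton and extrapolates to 36 mm at zero force. The buttons are fully in and the fingers are just springy. Carry it over to the hole.

```bash
python3 -m jog '{"jaw":[30,30,30,30,30,30,30,30,30,30],"slide":[[0,0,-0.5],[-0.1,0.3,-0.5],[-0.25,0.85,-0.3],[-0.28,0.95,0],[-0.3,0.98,0],[-0.3,0.98,0],[-0.3,0.98,0],[-0.3,0.95,0],[-0.25,0.8,0],[-0.13,0.45,0]],"spin":[0,0,0,0,0,0,0,0,0,0]}' 30; python3 -m jog '{"jaw":[30,30],"slide":[[0,0,0],[0,0,0]],"spin":[0,0]}' 30; python3 go.py 522.6 257 104 -172.6
```

```text
time_s: 11.5
ee_pos: [522.9, 258.6, 152.6]
ee_rot: [180.0, 0.0, -172.5]
force: [0.4, -1.3, -0.9]
gripper_width: 33.1
gripper_force: 30.0
time_s: 11.7
ee_pos: [522.4, 256.0, 152.5]
ee_rot: [-179.9, -0.1, -172.6]
force: [-0.0, -0.1, -1.2]
gripper_width: 33.4
gripper_force: 30.0
t 11.7 pos [522.4 256.  152.5] rot [-1.7994e+02 -5.0000e-02 -1.7261e+02] F [-0.  -0.1 -1.2] w 33.4
slide total [-0.01  0.03  1.62] spin -0.0
```

```bash
python3 -m jog '{"jaw":[30,30,30,30,30],"slide":[[0,0.03,0.6],[0,0,0.6],[0,0,0.4],[0,0,0.15],[0,0,0]],"spin":[0,0,0,0,0]}' 30; python3 -m jog '{"jaw":[30,30,30,30,30],"slide":[[0,0,0.08],[0,0,0.08],[0,0,0.08],[0,0,0.08],[0,0,0]],"spin":[0,0,0,0,0]}' 30;  python3 go.py 522.6 257 104 -172.6
```

```text
time_s: 12.2
ee_pos: [522.4, 256.9, 99.9]
ee_rot: [-180.0, -0.1, -172.7]
force: [-0.2, -0.5, -1.6]
gripper_width: 32.8
gripper_force: 30.0
time_s: 12.7
ee_pos: [522.4, 257.6, 90.4]
ee_rot: [-180.0, -0.0, -172.6]
force: [-0.1, 0.7, -1.7]
gripper_width: 33.2
gripper_force: 30.0
t 12.7 pos [522.4 257.6  90.4] rot [-1.7999e+02 -3.0000e-02 -1.7262e+02] F [-0.1  0.7 -1.7] w 33.2
slide total [-0.   -0.02 -0.45] spin -0.0
```

Tip is about 3.5 mm inside the tongue with no load on it. I go on slowly.

```bash
python3 -m jog '{"jaw":[30,30,30,30],"slide":[[0,0,0.05],[0,0,0.05],[0,0,0.05],[0,0,0]],"spin":[0,0,0,0]}' 30; python3 -m jog '{"jaw":[30,30,30],"slide":[[0,0,0.06],[0,0,0.05],[0,0,0]],"spin":[0,0,0]}' 30;python3 -m jog '{"jaw":[30,30,30],"slide":[[0,0,0.05],[0,0,0.05],[0,0,0]],"spin":[0,0,0]}' 30
```

```text
time_s: 13.1
ee_pos: [522.7, 257.5, 86.0]
ee_rot: [-180.0, 0.0, -172.6]
force: [0.3, -0.8, -1.1]
gripper_width: 33.0
gripper_force: 30.0
time_s: 13.4
ee_pos: [522.7, 257.5, 82.7]
ee_rot: [-180.0, 0.0, -172.6]
force: [2.0, -1.9, -0.9]
gripper_width: 33.2
gripper_force: 30.0
time_s: 13.7
ee_pos: [522.7, 257.5, 79.7]
ee_rot: [-180.0, 0.0, -172.6]
force: [0.3, -1.5, -1.6]
gripper_width: 33.4
gripper_force: 30.0
```

```bash
python3 -m jog '{"jaw":[30,30,30,30],"slide":[[0,-0.015,0.05],[0,0,0.06],[0,0,0.06],[0,0,0]],"spin":[0,0,0,0]}' 30; python3 -m jog '{"jaw":[30,30,30,30],"slide":[[0,0,0.06],[0,0,0.06],[0,0,0.06],[0,0,0]],"spin":[0,0,0,0]}' 30;python3 -m jog '{"jaw":[30,30,30,30],"slide":[[0,0,0.06],[0,0,0.06],[0,0,0.04],[0,0,0]],"spin":[0,0,0,0]}' 30
```

```text
time_s: 14.1
ee_pos: [522.4, 257.2, 74.3]
ee_rot: [180.0, -0.0, -172.6]
force: [0.7, -0.9, -1.0]
gripper_width: 33.5
gripper_force: 30.0
time_s: 14.5
ee_pos: [522.5, 257.2, 69.0]
ee_rot: [180.0, -0.0, -172.6]
force: [0.7, -0.3, -1.7]
gripper_width: 33.6
gripper_force: 30.0
time_s: 14.9
ee_pos: [522.6, 257.2, 64.3]
ee_rot: [180.0, -0.0, -172.6]
force: [-0.0, -0.1, -2.0]
gripper_width: 33.5
gripper_force: 30.0
```

```bash
python3 -m jog '{"jaw":[30,30,30,30],"slide":[[0,0,0.05],[0,0,0.05],[0,0,0.03],[0,0,0]],"spin":[0,0,0,0]}' 30; python3 -m jog '{"jaw":[30,30,30],"slide":[[0,0,0.03],[0,0,0.03],[0,0,0]],"spin":[0,0,0]}' 30;python3 -m jog '{"jaw":[30,30,30],"slide":[[0,0,0.03],[0,0,0.03],[0,0,0]],"spin":[0,0,0]}' 30
```

```text
time_s: 15.3
ee_pos: [522.6, 257.2, 60.5]
ee_rot: [180.0, -0.0, -172.6]
force: [0.2, -1.0, -1.8]
gripper_width: 33.4
gripper_force: 30.0
time_s: 15.6
ee_pos: [522.7, 257.3, 59.0]
ee_rot: [180.0, 0.0, -172.6]
force: [-0.0, 0.4, -0.1]
gripper_width: 33.5
gripper_force: 30.0
time_s: 15.9
ee_pos: [522.8, 257.3, 57.4]
ee_rot: [180.0, 0.0, -172.6]
force: [-1.4, -0.1, 4.2]
gripper_width: 33.7
gripper_force: 30.0
```

Collar has met the tongue and its spring force is about 5.7 N, as expected. About 2 mm more to go.

```bash
python3 -m jog '{"jaw":[30,30,30],"slide":[[0,0,0.03],[0,0,0.02],[0,0,0]],"spin":[0,0,0]}' 30;python3 -m jog '{"jaw":[30,30,30],"slide":[[0,0,0.02],[0,0,0.015],[0,0,0]],"spin":[0,0,0]}' 30
```

```text
time_s: 16.2
ee_pos: [522.8, 257.3, 56.0]
ee_rot: [180.0, 0.0, -172.6]
force: [-0.9, -0.4, 6.3]
gripper_width: 33.6
gripper_force: 30.0
time_s: 16.5
ee_pos: [522.9, 257.3, 55.1]
ee_rot: [180.0, 0.0, -172.6]
force: [-2.5, -0.6, 6.8]
gripper_width: 33.3
gripper_force: 30.0
```

```bash
python3 -m jog '{"jaw":[30,30,30,30],"slide":[[0,0,0.015],[0,0,0.01],[0,0,0],[0,0,0]],"spin":[0,0,0,0]}' 30; python3 -m jog '{"jaw":[60,60,60,60,60],"slide":[[0,0,0],[0,0,0],[0,0,0],[0,0,0],[0,0,0]],"spin":[0,0,0,0,0]}' 30
```

```text
time_s: 16.9
ee_pos: [522.9, 257.4, 54.6]
ee_rot: [180.0, 0.1, -172.6]
force: [-1.9, -0.0, 6.8]
gripper_width: 33.3
gripper_force: 30.0
time_s: 17.4
ee_pos: [522.5, 257.1, 53.3]
ee_rot: [-180.0, -0.0, -172.6]
force: [0.8, 0.2, -0.2]
gripper_width: 59.9
gripper_force: 0.0
```

```bash
python3 -m jog '{"jaw":[60,60,60,60,60,60,60,60,60,60],"slide":[[0,0,-0.2],[0,0,-0.4],[0,0,-0.6],[0,0,-0.9],[0,0,-1],[0,0,-1],[0.3,0.9,0],[0.3,0.9,0],[0.3,0.9,0],[0,0.9,0]],"spin":[0,0,0,0,0,0,0,0,0,0]}' 30; python3 -m jog '{"jaw":[60,60,60,60],"slide":[[0,0.9,0],[0,0.9,0],[0,0.5,0],[0,0,0]],"spin":[0,0,0,0]}' 30
python3 -c "
from meas import *
a=grab('scene','s5.png');b=grab('top','t5.png')
u=proj('scene',[[522,257,45]])[0]; x,y=map(int,u); print(u)
for z in (83.5,86,88,90): print(z,proj('scene',[[522.5,257,z]])[0].round(1),proj('top',[[522.5,257,z]])[0].round(1))
cv2.imwrite('pics/c7.png',np.hstack([cv2.resize(a[y-45:y+30,x-35:x+40],(400,400),interpolation=2),cv2.resize(b[220:300,160:240],(400,400),interpolation=2)]))"
```

```text
time_s: 18.4
ee_pos: [481.0, 361.7, 178.3]
ee_rot: [180.0, 0.0, -172.6]
force: [0.4, 0.6, 1.1]
gripper_width: 59.9
gripper_force: 0.0
time_s: 18.8
ee_pos: [472.9, 430.8, 177.2]
ee_rot: [180.0, 0.0, -172.5]
force: [-0.1, 0.1, -0.1]
gripper_width: 60.0
gripper_force: 0.0
[226.85064699 210.30822129]
83.5 [225.9 198.5] [198.4 274.1]
86 [225.8 197.8] [198.1 274.1]
88 [225.7 197.1] [197.9 274. ]
90 [225.7 196.5] [197.7 274. ]
```

View pics/c7.png

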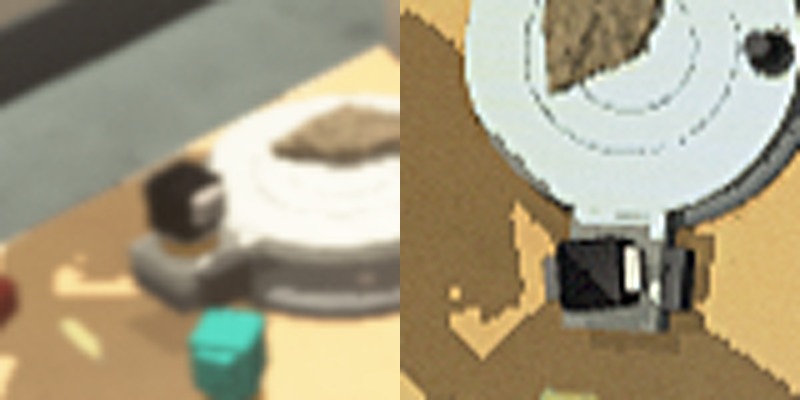

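Pin stands upright in the tongue, with a button showing on each side of its head (crop x from about 545 to 640). The sherd is in place. I'll measure the button span to confirm it has locked.

```bash
python3 - <<'E'
from meas import *
for f,vs in (('t5.png',(272,273,274,275,276)),('t0' ,())):
    if not vs: continue
    im=cv2.imread('pics/'+f)
    for v in vs: print(v,[tuple(int(q) for q in im[v,u]) for u in range(185,213)] if v in(273,275) else '')
print([ (u,onz('top',[[u,274]],z)[0][1].round(1)) for u,z in ((188.5,80),(208,80),(209,80),(212,64))])
E
```

```text
272 
273 [(113, 187, 222), (114, 186, 223), (116, 187, 230), (89, 141, 164), (110, 112, 118), (118, 128, 132), (69, 70, 76), (15, 12, 16), (17, 19, 12), (14, 16, 14), (28, 27, 24), (38, 43, 42), (43, 45, 42), (49, 50, 48), (54, 55, 61), (50, 50, 55), (56, 58, 62), (58, 58, 61), (41, 45, 46), (18, 16, 18), (217, 239, 247), (208, 233, 229), (204, 228, 227), (37, 40, 42), (76, 83, 83), (117, 128, 126), (116, 129, 129), (65, 72, 70)]
274 
275 [(116, 186, 227), (111, 182, 222), (109, 186, 226), (100, 161, 193), (110, 115, 115), (110, 121, 123), (60, 67, 69), (22, 14, 15), (11, 14, 10), (29, 28, 40), (19, 12, 19), (27, 25, 27), (14, 17, 13), (41, 46, 47), (57, 60, 62), (57, 59, 61), (54, 54, 61), (56, 61, 60), (52, 57, 57), (0, 0, 0), (219, 247, 249), (212, 236, 231), (229, 250, 247), (40, 42, 46), (69, 79, 79), (111, 121, 121), (117, 131, 128), (37, 40, 37)]
276 
[(188.5, np.float64(280.4)), (208, np.float64(236.1)), (209, np.float64(233.8)), (212, np.float64(230.6))]
```

Measured +y half-span is 22 mm and the −y edge matches too, so both buttons are fully out. That is only possible with the dogs below the lug, so the pin is locked. I'm handing in.

```bash
python3 -c "
from workcell import env
print(env.job_done())"
```

```text
the job is handed in; nothing more can be done
None
```

The platter is up against its stop, and the quick-release pin is through the tongue and lug, let go and locked as far as the button span shows. The job was handed in at about 19 s, and the judge's result was not shown.

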